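Clamp the connector through the guard window

ROBOT

A 6-joint arm with a two-finger parallel gripper is mounted at the origin on the work surface. World frame = base frame: x ahead of the robot, y to its left, z up, the work surface at z = 0. Lengths are in m, angles in degrees, forces in N, time in s.
With the tool pointing down it reaches from about 0.4 to 0.825 m from the base axis. Payload 7 kg.
Tool frame: the origin (TCP) lies between the finger pads; the fingertips stand 19 mm ahead of it and the grasp point (between the pads) is the TCP (r.tip_extent is the distance from the TCP to the fingertips, in m); z points along the fingers, y is the direction in which the jaws open and shut (so a half turn about z gives the same grasp; the last joint's range is limited). The gripper opens to 88 mm and grips with 3 to 60 N. Pads are 19 mm wide; open, the fingers measure 130 mm over their backs; the gripper's body (78 mm by 193 mm) begins 47 mm behind the grasp point.
Start: joints at [81.652, 20.546, 0.682, 0, -70.136, -16.507], TCP at [0.284, 0.612, 0.246] pointing down, gripper open.
Joint ranges: [-176.03, 176.03], [-82.01, 121.73], [-58.28, 71.71], [-173.87, 95.51], [-174.79, -0.11], [-173.66, 173.66]. Speed limits (degrees/s): [136.94, 136.94, 172.46, 180, 180, 180].

INTERFACE

Orientations are given as [roll, pitch, yaw] about the fixed x, y, z axes, in that order (R = Rz(yaw) Ry(pitch) Rx(roll)).
In Python, from plant import r, capture, workorder, spotter gives the robot as it stands.
- The arm moves only by the tool step_arm, never from a script. Its argument "motion" is a list of rows, each a list of 5 numbers: the finger opening in m, from 0 to 0.0876, then the shift along the tool's x, y, z in m, then the turn about the tool's z in rad. In form: [[grip, dx, dy, dz, roll], ...]. A call has 1 to 5 rows; each row is the pose to reach, as a shift and turn from the pose commanded when the call began, along the tool's axes at that moment; what a row does not reach only later rows make up. A row lasts 1/8 s, in which the tool goes at most 62.5 mm and 10.7 degrees, less where a joint would pass 70% of its speed; a pose out of reach is approached as far as the arm can. A call with a gripper value outside its range is refused whole. The fingers move at their own pace and stop on an object; "newtons" is the grip in N (left out, the last holds). Time passes only in rows, so rows that repeat a pose let the fingers close. It gives the time, the measured TCP pose, the force and the opening at its end, in the units of the state.
- r.get_state(): the state, without advancing time (a new reading comes with each control period).
- capture(name): name is "side" or "top" or "wrist"; returns a dict with "image" (480x640x3 uint8, red, green, blue), "z_map" (480x640 float32, m along the optical axis (not along the pixel's ray), 0 where there is no reading), "fx", "fy", "cx", "cy" (pixels), "D" ([k1, k2, p1, p2, k3] as OpenCV has them; the pictures are not rectified), "pose" (4x4, takes a point from camera to world coordinates). Camera axes: x right, y down, z forward; pixel columns grow to the right and rows downward; lengths in m; the calibration is good to about 2 mm. A picture is of the moment at which its call begins.
- workorder.close_job(): hands the job in, once; it reports no verdict.
Trained networks look in the newest picture that a camera, given by its name, has taken for a name from the list of things; names that differ only in an ending like _2 or _b are one class to them, and where a whole thing is asked for, a point or a joint stands for the part that bears it (a point fixed in the world has none). Each returns a list of dicts, best first, with "p" (0 to 1); they miss things now and then, are a little off and sometimes report something else, mostly with a low value. They report only what shows in the picture. A call takes as long as a camera call. They do not tell look-alikes from the thing itself.
- spotter.regions_of(camera, label): "mask" (480x640 bool, what is visible of it).
- spotter.tip_of(camera, label): "location" ([x, y, z] in m, in world coordinates, good to about 4 mm: a listed point, or the origin of a listed thing).
The state is a dict: "time_s": time; "joints": joint angles; "qd": joint speeds; "joint_torque": joint torques, N m; "tcp_pos": TCP position; "eef_rot": TCP orientation; "contact_force": force on the tool from outside, world axes, zero at the start; "moment": the same for the moment, N m; "gripper_width": finger opening in m.
Only numpy, scipy, OpenCV 4.12 (cv2) and the standard library are available. Lean on these libraries where they do the work, as an engineer would, in place of code of your own. Each camera call takes 0.05 s, during which the arm holds its last target.

TASK

A green connector is waiting in one nest of the two-station tester; the steel setting gauge is parked in the other. Reach in through the window of the yellow guard above the connector's nest and press that red lever down until its pad sits on the connector, without touching the guard, then draw back out. Leave the gauge's lever up, and leave the connector, the gauge and the things on the bench where they are.

Things in the scene. Friction and masses are not known exactly. Their poses are not given: they have to be found in the camera images.
- tester: Fixed blue connector tester, 360 (x) x 320 (y) mm, steel deck 60 mm above the bench, drive head at the rear (x +84 to +169 mm, top at 150 mm). Origin: centre of its underside, on the bench; x points to the rear (away from the control panel), z up. Two stations, left at y = +65 and right at y = -65 mm, each with a nest (centre x = -25 mm), a hold-down lever and a guard window.
- guard: Fixed guard of the tester, same origin and axes: yellow 3 mm sheet, top face 142 mm above the bench (screw heads 145), x -128 to +80, y -148 to +148 mm; clear plastic behind x = +10 and down the front and sides. Two windows, 100 (x) x 80 (y) mm, one above each lever paddle, with a 50 mm bar between. Not to be touched.
- window_left (a point): Centre of the left window (100 mm along the tester's x, 80 mm along its y), level with the top face of the guard, at (-60, +65, 142) mm in the tester frame.
- window_right (a point): Centre of the right window (100 x 80 mm, as the left), at (-60, -65, 142) mm in the tester frame.
- lever_left (a joint): How far the left hold-down lever is pressed, rad: 0 = raised (slopes up to the front), 0.38 = level, its rubber pad just on the part in the nest; stop 0.44. Starts at 0 to 0.10. Friction holds it (about 3 N at the paddle moves it); it stays where it is left. Hinge along the tester's y at (10, +65, 94) mm in the tester frame, 75 mm behind the paddle's centre.
- lever_right (a joint): How far the right hold-down lever is pressed, rad: 0 = raised (slopes up to the front), 0.38 = level, its rubber pad just on the part in the nest; stop 0.44. Starts at 0 to 0.10. Friction holds it (about 3 N at the paddle moves it); it stays where it is left. Hinge along the tester's y at (10, -65, 94) mm in the tester frame, 75 mm behind the paddle's centre.
- lever_left_paddle (a point): Centre of the top face of the red plastic paddle (28 mm along the lever, 26 mm wide, 14 mm thick) at the front end of the left lever: the spot to press. It moves with the lever: at (-56, +65, 130) mm in the tester frame when fully raised (12 mm below the window's top face), at (-65, +65, 103) mm when the lever is level and the pad rests on the part.
- lever_right_paddle (a point): Centre of the top face of the red plastic paddle (28 mm along the lever, 26 mm wide, 14 mm thick) at the front end of the right lever: the spot to press. It moves with the lever: at (-56, -65, 130) mm in the tester frame when fully raised (12 mm below the window's top face), at (-65, -65, 103) mm when the lever is level and the pad rests on the part.
- connector: The connector to be clamped: loose green block with black ends, 56 x 44 x 20 mm, about 60 g, lying in a nest pocket (8 mm deep, 1 to 2 mm play) of one of the two stations, its top 84 mm above the bench, its long axis along the tester's x. Origin at the centre of its underside. Its y in the tester frame (+65 or -65 mm) tells the station.
- gauge: The setting gauge in the other nest: loose bare steel block, 56 x 44 x 20 mm, 0.37 kg. Origin at the centre of its underside. Bystander.
- weight: Brass calibration weight with a neck, 38 mm across, 57 mm tall, standing on the bench beside the tester. Origin at the centre of its underside. Bystander.
- screwdriver: Screwdriver with a red handle, about 0.2 m long, lying on the bench beside the tester. Bystander.
- jar: White jar with a black cap, 52 mm across, 75 mm tall, on the bench beside the tester. Origin at the centre of its underside. Bystander.
Mind the look-alikes: they are no part of the job. Of the things shaped like the connector, the green one is meant.

How it is judged (in metres and radians):
At the end, for the whole second after the job is handed in: The lever of the station that holds the connector is pressed to at least 0.365 rad (pad on the connector) and at rest, the gauge's lever is still raised (below 0.16 rad), and connector and gauge lie in their nests within 6 mm of where they were (((y of connector in the frame of tester above 0 m and value of joint lever_left above 0.365 rad and value of joint lever_right below 0.16 rad and velocity of joint lever_left below 0.05 rad/s) or (y of connector in the frame of tester below 0 m and value of joint lever_right above 0.365 rad and value of joint lever_left below 0.16 rad and velocity of joint lever_right below 0.05 rad/s)) and not (distance of any of connector, gauge from where it was at the start of the episode above 0.006 m)); the robot touches nothing.
It fails at once if the arm or the fingers touch the guard (over 0.5 N) (contact force between any of the fingers, the arm and guard above 0.5 N).
It fails at once if the gauge's lever is pressed (beyond 0.16 rad) ((y of connector in the frame of tester above 0 m and value of joint lever_right above 0.16 rad) or (y of connector in the frame of tester below 0 m and value of joint lever_left above 0.16 rad)).
It fails at once if the connector or the gauge is lifted or shifted by more than 6 mm (distance of any of connector, gauge from where it was at the start of the episode above 0.006 m).
It fails at once if the weight, screwdriver or jar is moved by more than 15 mm (distance of any of weight, screwdriver, jar from where it was at the start of the episode above 0.015 m).
It also fails if it takes over 32 s, if anything falls off the work surface, if the arm or the gripper's body presses on something with over 40 N, if the wrist force passes 120 N, or if a joint passes its speed limit or range.

## Working session

There is one attempt and no reset: what is moved stays moved. The work goes in short steps, Python scripts to look and compute and a tool call to move; the robot and the scene stay as the last step left them, time stands still between calls to the robot, and variables do not carry over. Pictures are saved under pics/ and viewed, and the job is handed in when it is done.

Besides the shell and the picture viewer there is one more tool, called after ">>>" as a command line: name --pt "numbers of a row" for each row, then --argument value for the rest. step_arm: Moves the arm, as the interface text tells. Its arguments: {"type":"object","properties":{"motion":{"type":"array","items":{"type":"array","items":{"type":"number"}}},"newtons":{"type":"number"}},"required":["motion"]}

```bash
mkdir -p pics
cat > h.py <<'E'
import numpy as np,cv2
from plant import r,capture,workorder,spotter
def snap(n,f):
    c=capture(n); cv2.imwrite('pics/'+f,cv2.cvtColor(c['image'],cv2.COLOR_RGB2BGR)); return c
E
python3 - <<'E'
from h import *
print(r.get_state(), r.tip_extent)
for n in('top','side','wrist'):
    c=snap(n,n+'1.png'); print(n,c['pose'].round(3).tolist())
    for l in('tester','window_left','window_right','lever_left_paddle','lever_right_paddle','connector','gauge','weight','jar','screwdriver'):
        print(l,[(np.round(d['location'],3).tolist(),round(d['p'],2)) for d in spotter.tip_of(n,l)][:3])
E
```

```text
{'time_s': 0.0, 'joints': array([ 8.16524447e+01,  2.05902485e+01,  6.32364941e-01, -1.91632574e-02,
       -7.01361344e+01, -1.65064055e+01]), 'qd': array([-0.02920289, -0.10059589,  0.06299933,  0.01374333, -0.0294552 ,
       -0.00362489]), 'joint_torque': array([-3.95219777e-04, -5.82717597e+01,  2.93045783e+01,  6.99737549e+00,
        6.94096714e-03, -1.48094314e-04]), 'tcp_pos': array([0.28354526, 0.61203876, 0.24462837]), 'eef_rot': array([ 1.79904738e+02, -9.44285153e-03, -2.48604791e+01]), 'contact_force': array([ 1.41880538, -0.44181309, -0.38906257]), 'moment': array([-0.05433174, -0.04315734,  0.00245755]), 'gripper_width': 0.08752924622365199} 0.019
top [[-0.027, -0.992, 0.123, 0.431], [-1.0, 0.028, -0.0, 0.06], [-0.003, -0.123, -0.992, 1.051], [0.0, 0.0, 0.0, 1.0]]
tester [([0.6, -0.098, -0.0], 0.97)]
window_left [([0.603, -0.098, 0.005], 0.7)]
window_right []
lever_left_paddle [([0.541, -0.039, 0.128], 0.85)]
lever_right_paddle [([0.552, -0.172, 0.128], 0.78)]
connector [([0.336, -0.1, -0.004], 0.9), ([0.569, -0.043, 0.064], 0.88), ([0.788, 0.192, 0.001], 0.75)]
gauge
[... 363 characters left out ...]
ndow_right [([0.55, -0.171, 0.141], 0.83)]
lever_left_paddle [([0.541, -0.045, 0.129], 0.4)]
lever_right_paddle [([0.548, -0.17, 0.142], 0.66), ([0.553, -0.173, 0.128], 0.63), ([0.542, -0.041, 0.128], 0.55)]
connector [([0.792, 0.19, -0.003], 0.93), ([0.335, -0.098, -0.0], 0.65), ([0.459, 0.202, -0.001], 0.64)]
gauge [([0.586, -0.166, 0.066], 0.57)]
weight [([0.477, 0.091, 0.0], 0.66)]
jar [([0.613, 0.155, 0.001], 0.76)]
screwdriver []
wrist [[-0.42, -0.864, -0.276, 0.358], [-0.907, 0.401, 0.126, 0.577], [0.002, 0.304, -0.953, 0.385], [0.0, 0.0, 0.0, 1.0]]
tester []
window_left []
window_right []
lever_left_paddle []
lever_right_paddle []
connector []
gauge []
weight []
jar []
screwdriver []
```

View pics/top1.png

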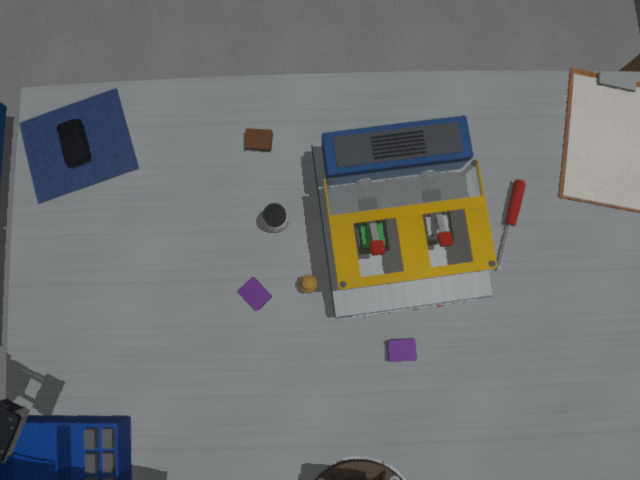

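View pics/side1.png

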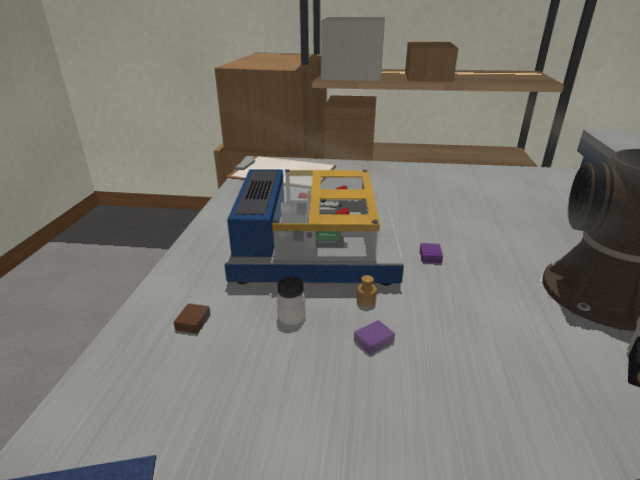

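The green connector shows in the left window (top picture, about 372,235), and the steel gauge in the right one (about 437,228). Next I fit the guard pose from the yellow mask and depth.

```bash
cat > fit.py <<'E'
from h import *
def pts(c,m):
    v,u=np.nonzero(m&(c['z_map']>0)); z=c['z_map'][v,u]
    K=np.array([[c['fx'],0,c['cx']],[0,c['fy'],c['cy']],[0,0,1]])
    n=cv2.undistortPoints(np.c_[u,v].astype(float)[:,None],K,np.array(c['D'],float))[:,0]
    P=np.c_[n*z[:,None],z]; return P@c['pose'][:3,:3].T+c['pose'][:3,3]
if __name__=='__main__':
  for n in('top','side'):
    c=capture(n); hsv=cv2.cvtColor(c['image'],cv2.COLOR_RGB2HSV)
    m=cv2.inRange(hsv,(18,150,80),(32,255,255))>0
    P=pts(c,m); P=P[(abs(P[:,2]-.142)<.008)&(P[:,0]>.4)&(P[:,0]<.75)&(abs(P[:,1]+.1)<.2)]
    # guard z & window holes: outline of raster
    s=1000; I=np.zeros((400,500),np.uint8)
    ij=np.c_[(P[:,0]-.4)*s,(P[:,1]+.35)*s].round().astype(int)
    I[ij[:,0].clip(0,399),ij[:,1].clip(0,499)]=255
    I=cv2.morphologyEx(I,cv2.MORPH_CLOSE,np.ones((5,5)))
    cs,h=cv2.findContours(I,cv2.RETR_CCOMP,cv2.CHAIN_APPROX_NONE)
    print(n,len(P),np.median(P[:,2]))
    for q,hh in zip(cs,h[0]):
        if cv2.contourArea(q)>1500:
            (a,b),wh,ang=cv2.minAreaRect(q); print('hole' if hh[3]>=0 else 'outer',round(b/s+.4,4),round(a/s-.35,4),np.round(wh),round(ang,1))
    for l,lab in((None,'red'),):
        mr=((hsv[...,0]<8)|(hsv[...,0]>172))&(hsv[...,1]>150)&(hsv[...,2]>60)
        R=pts(c,mr); 
        for y0 in(-.04,-.172):
            k=R[(abs(R[:,0]-.545)<.04)&(abs(R[:,1]-y0)<.03)&(R[:,2]>.09)]; print('red',len(k),k.mean(0) if len(k) else '', np.percentile(k[:,2],[5,95]) if len(k) else '')
E
python3 fit.py
```

```text
top 7032 0.14113371468528213
outer 0.5522 -0.1066 [155. 296.] 83.8
hole 0.5492 -0.1723 [105.  84.] 84.6
hole 0.5352 -0.0431 [105.  85.] 84.3
red 177 [ 0.53634292 -0.04248825  0.12921294] [0.1240617  0.13396695]
red 173 [ 0.5492056  -0.17153538  0.12754504] [0.12347329 0.13164383]
side 2247 0.14281502801969298
outer 0.5758 -0.066 [205. 228.] 83.3
hole 0.5392 -0.0364 [118.  96.] 85.5
red 55 [ 0.53629778 -0.03874053  0.13159282] [0.12770667 0.13534827]
red 19 [ 0.54807177 -0.17004575  0.13031834] [0.12662222 0.13228536]
```

>>> step_arm --pt "0 0.04 0.04 0 0" --pt "0 0.08 0.08 0 0" --pt "0 0.12 0.12 0 0" --pt "0 0.16 0.16 0 0" --pt "0 0.2 0.2 0 0" --newtons 30

```text
time_s: 2.38
tcp_pos: [0.3815, 0.3452, 0.2459]
eef_rot: [-180.0, -0.0, -24.8]
contact_force: [0.5, -0.4, 0.8]
gripper_width: 0.0433
```

>>> step_arm --pt "0 0.04 0.04 0 0" --pt "0 0.08 0.08 0 0" --pt "0 0.12 0.12 0 0" --pt "0 0.16 0.16 0 0" --pt "0 0.2 0.2 0 0"

```text
time_s: 3.0
tcp_pos: [0.479, 0.0797, 0.2461]
eef_rot: [-179.9, -0.0, -24.8]
contact_force: [1.3, 0.7, 0.6]
gripper_width: 0.001
```

>>> step_arm --pt "0 0.04 0.04 0 -0.18" --pt "0 0.08 0.08 0 -0.36" --pt "0 0.1 0.089 0 -0.535" --pt "0 0.1 0.089 0 -0.535" --pt "0 0.1 0.089 0 -0.535"

```text
time_s: 3.62
tcp_pos: [0.5316, -0.0414, 0.2455]
eef_rot: [-180.0, 0.0, 5.7]
contact_force: [-0.2, 0.7, 0.3]
gripper_width: 0.0002
```

Run:
```python
from h import *
print(r.get_state())
for n in('top','side','wrist'):snap(n,n+'2.png')
```

```text
{'time_s': 3.625, 'joints': array([ 1.66261631e+01,  7.18934206e+00, -1.71592554e+01, -1.01014722e-02,
       -6.56657907e+01,  7.90354831e+01]), 'qd': array([ 1.13146909e+00, -5.87886135e-01, -2.49465594e-01,  4.65979550e-04,
       -5.32774636e-02, -5.57817198e-01]), 'joint_torque': array([ -0.71327694, -38.25305343,  28.64503384,   6.73293829,
         0.09325336,   0.31006029]), 'tcp_pos': array([ 0.53161083, -0.04136402,  0.24546206]), 'eef_rot': array([-1.79993702e+02,  1.58762518e-02,  5.65748358e+00]), 'contact_force': array([-0.19090187,  0.7411551 ,  0.28805662]), 'moment': array([0.03474721, 0.01117011, 0.00724554]), 'gripper_width': 0.00023451973249314224}
```

View pics/side2.png

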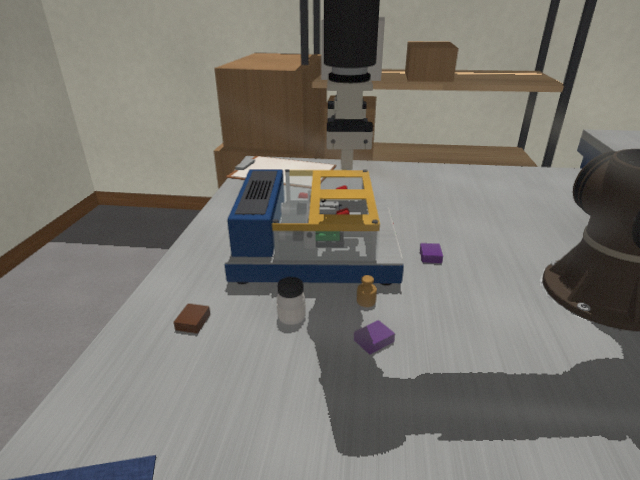

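View pics/wrist2.png

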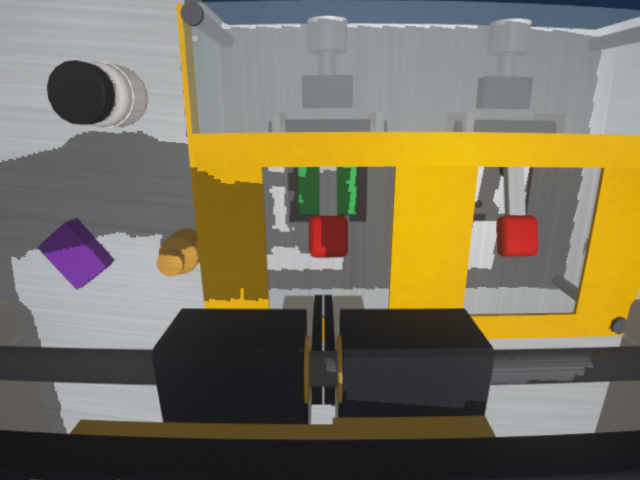

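```bash
python3 - <<'E'
from h import *
snap('wrist','w3.png')
for n in('wrist','side'):
  if n=='side':snap('side','s3.png')
  for l in('window_left','window_right','lever_left_paddle','connector','gauge'):
        print(n,l,[(np.round(d['location'],3).tolist(),round(d['p'],2)) for d in spotter.tip_of(n,l)][:3])
print(r.get_state()['tcp_pos'])
E
sed -i "s/('top','side')/('wrist',)/" fit.py; python3 fit.py
```

```text
wrist window_left []
wrist window_right [([0.481, 0.089, 0.002], 0.15)]
wrist lever_left_paddle []
wrist connector [([0.461, 0.201, 0.001], 0.61), ([0.569, -0.04, 0.061], 0.6)]
wrist gauge [([0.58, -0.171, 0.064], 0.69)]
side window_left [([0.532, -0.042, 0.139], 0.63), ([0.541, -0.042, 0.128], 0.49)]
side window_right [([0.549, -0.176, 0.138], 0.68)]
side lever_left_paddle []
side connector [([0.336, -0.1, -0.0], 0.92), ([0.794, 0.194, -0.002], 0.85), ([0.458, 0.204, 0.0], 0.65)]
side gauge [([0.588, -0.172, 0.063], 0.61)]
[ 0.53188323 -0.04143678  0.24554534]
wrist 47103 0.14261702082326064
outer 0.5718 -0.1045 [318. 180.] 1.5
red 1464 [ 0.53833091 -0.04472749  0.13039534] [0.12542799 0.13462084]
red 1546 [ 0.55064236 -0.17181491  0.12813443] [0.12291519 0.13238686]
```

The side view shows a slim finger pair above the window. In the wrist view the left paddle is at about (328,237), with green beneath it. The black blocks at (155–490, 310–420) need a height check before I go down.

Run:
```python
from h import *
from fit import pts
c=snap('wrist','w4.png'); t=r.get_state()['tcp_pos']
m=np.zeros((480,640),bool); m[290:470,:]=1
P=pts(c,m); a=np.radians(5.7); ex=np.array([np.cos(a),np.sin(a)]); ey=np.array([-ex[1],ex[0]])
d=P-t; q=np.c_[d[:,:2]@ex,d[:,:2]@ey,d[:,2]]*1000
for lo in range(-30,120,8):
    k=q[(q[:,2]>=lo)&(q[:,2]<lo+8)&(abs(q[:,0])<80)]
    if len(k): print(lo,len(k),k[:,:2].min(0).round(),k[:,:2].max(0).round())
```

```text
-22 121 [  8. -17.] [10. 15.]
-14 575 [  8. -17.] [12. 15.]
-6 606 [  3. -17.] [12. 15.]
2 223 [ 6. -7.] [10.  5.]
10 322 [ 8. -6.] [11.  5.]
18 278 [ 8. -6.] [11.  4.]
26 486 [-12.  -5.] [11.  3.]
34 44 [-11.  -5.] [3. 3.]
42 1195 [ -6. -83.] [39. 82.]
50 6706 [ -3. -84.] [39. 82.]
58 17561 [  4. -83.] [39. 81.]
66 26935 [ 19. -72.] [39. 72.]
74 9875 [ 21. -63.] [27. 63.]
82 16660 [ 23. -61.] [27. 61.]
90 10 [ 26. -55.] [26. 54.]
```

>>> step_arm --pt "0 0.002 0.002 0.03 0" --pt "0 0.002 0.002 0.06 0" --pt "0 0.002 0.002 0.075 0" --pt "0 0.002 0.002 0.08 0" --pt "0 0.002 0.002 0.08 0"

```text
time_s: 5.1
tcp_pos: [0.5345, -0.0432, 0.1661]
eef_rot: [180.0, -0.0, 5.8]
contact_force: [-0.0, -0.2, 0.0]
gripper_width: 0.0003
```

Run:
```python
from h import *
print(r.get_state()['tcp_pos']); c=snap('side','side5.png'); snap('wrist','w5.png')
cv2.imwrite('pics/s5z.png',cv2.resize(cv2.cvtColor(c['image'][80:280,220:420],cv2.COLOR_RGB2BGR),(600,600)))
```

```text
[ 0.53447777 -0.04318152  0.16605256]
```

View pics/s5z.png

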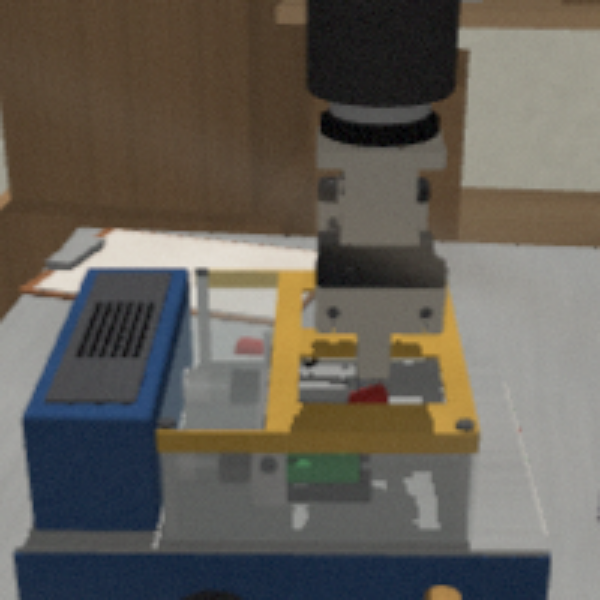

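View pics/w5.png

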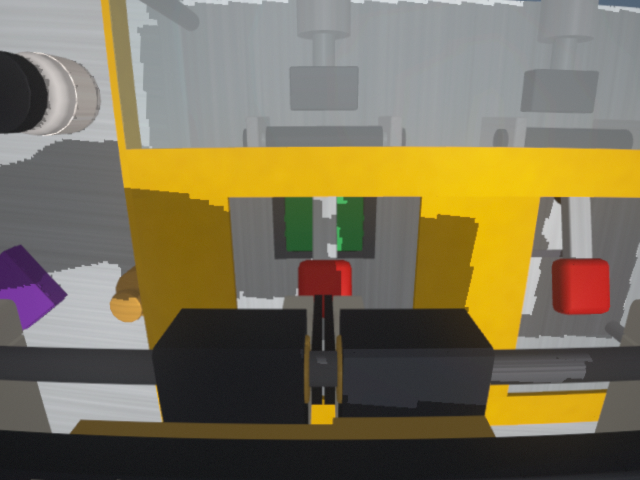

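The fingers sit centred over the paddle at column ~323, between window edges at columns 232 and 420, and the side view shows the tip above the paddle. I press now.

>>> step_arm --pt "0 0 0 0.008 0" --pt "0 0 0 0.013 0" --pt "0 0 0 0.018 0" --pt "0 0 0 0.023 0" --pt "0 0 0 0.028 0"

```text
time_s: 5.82
tcp_pos: [0.5341, -0.0432, 0.1373]
eef_rot: [180.0, -0.0, 5.8]
contact_force: [-1.5, -1.2, 3.3]
gripper_width: 0.0003
```

>>> step_arm --pt "0 0 0 0.004 0" --pt "0 0 0 0.008 0" --pt "0 0 0 0.011 0" --pt "0 0 0 0.013 0" --pt "0 0 0 0.013 0"

```text
time_s: 6.45
tcp_pos: [0.5343, -0.0431, 0.1244]
eef_rot: [-180.0, -0.0, 5.8]
contact_force: [0.7, 0.8, 0.1]
gripper_width: 0.0003
```

>>> step_arm --pt "0 0 0 0.001 0" --pt "0 0 0 0.002 0" --pt "0 0 0 0.0025 0"

```text
time_s: 6.82
tcp_pos: [0.5343, -0.0431, 0.1222]
eef_rot: [-180.0, -0.0, 5.8]
contact_force: [-1.3, 0.4, 4.8]
gripper_width: 0.0002
```

>>> step_arm --pt "0 0 0 0.0005 0" --pt "0 0 0 0.001 0"

```text
time_s: 7.08
tcp_pos: [0.5343, -0.0431, 0.1219]
eef_rot: [180.0, -0.0, 5.8]
contact_force: [-3.5, 1.4, 12.2]
gripper_width: 0.0005
```

Force rises to 12 N at tip height 0.103, where the pad should seat. I press slightly more, then look.

>>> step_arm --pt "0 0 0 0.0005 0" --pt "0 0 0 0.0005 0"

```text
time_s: 7.32
tcp_pos: [0.5342, -0.0431, 0.1217]
eef_rot: [180.0, -0.0, 5.8]
contact_force: [-5.0, 1.3, 12.0]
gripper_width: 0.0002
```

>>> step_arm --pt "0 0 0 -0.005 0" --pt "0 0 0 -0.02 0" --pt "0 0 0 -0.05 0" --pt "0 0 0 -0.09 0" --pt "0 0 0 -0.12 0"

```text
time_s: 7.95
tcp_pos: [0.5344, -0.0433, 0.2431]
eef_rot: [180.0, -0.1, 5.8]
contact_force: [0.6, 0.5, 0.1]
gripper_width: 0.0004
```

>>> step_arm --pt "0 -0.05 0 0 0" --pt "0 -0.1 0 0 0" --pt "0 -0.1 0 0 0"

```text
time_s: 8.32
tcp_pos: [0.4319, -0.0538, 0.2418]
eef_rot: [-180.0, -0.1, 5.8]
contact_force: [0.4, -0.1, 0.6]
gripper_width: 0.0005
```

```bash
cat > chk.py <<'E'
from h import *
from fit import pts
for n in('top','wrist','side'):
    c=snap(n,n+'6.png'); hsv=cv2.cvtColor(c['image'],cv2.COLOR_RGB2HSV)
    R=pts(c,((hsv[...,0]<8)|(hsv[...,0]>172))&(hsv[...,1]>150)&(hsv[...,2]>50))
    for y0 in(-.04,-.172):
        k=R[(abs(R[:,0]-.54)<.05)&(abs(R[:,1]-y0)<.03)&(R[:,2]>.08)]
        print(n,len(k),k.mean(0).round(4),np.percentile(k[:,2],[5,50,95]).round(4)) if len(k) else print(n,0)
    for l in('lever_left_paddle','lever_right_paddle','connector','gauge'):
        print(l,[(np.round(d['location'],3).tolist(),round(d['p'],2)) for d in spotter.tip_of(n,l)][:3])
print(r.get_state()['tcp_pos'])
E
python3 chk.py
```

```text
top 174 [ 0.5305 -0.0431  0.1016] [0.0988 0.1016 0.1045]
top 154 [ 0.5506 -0.171   0.1275] [0.1232 0.1277 0.1318]
lever_left_paddle [([0.532, -0.043, 0.098], 0.66)]
lever_right_paddle [([0.554, -0.174, 0.127], 0.88)]
connector [([0.568, -0.045, 0.065], 0.88), ([0.457, 0.204, 0.002], 0.82), ([0.791, 0.19, 0.001], 0.78)]
gauge [([0.58, -0.168, 0.065], 0.59)]
wrist 1603 [ 0.5303 -0.0457  0.1028] [0.1008 0.1029 0.1042]
wrist 2061 [ 0.5487 -0.1718  0.1283] [0.1232 0.1285 0.1325]
lever_left_paddle [([0.53, -0.047, 0.105], 0.58), ([0.478, 0.086, 0.003], 0.49)]
lever_right_paddle [([0.549, -0.17, 0.125], 0.81)]
connector [([0.461, 0.203, 0.001], 0.88), ([0.336, -0.095, -0.003], 0.82), ([0.569, -0.039, 0.061], 0.65)]
gauge [([0.581, -0.169, 0.059], 0.73)]
side 0
side 20 [ 0.5476 -0.1694  0.1307] [0.1273 0.131  0.1335]
lever_left_paddle []
lever_right_paddle [([0.554, -0.176, 0.124], 0.56)]
connector [([0.336, -0.1, -0.002], 0.81), ([0.46, 0.205, 0.0], 0.65), ([0.793, 0.189, -0.002], 0.61)]
gauge [([0.588, -0.172, 0.066], 0.73), ([0.476, 0.087, -0.002], 0.24)]
[ 0.43461909 -0.05331681  0.24046972]
```

View pics/wrist6.png

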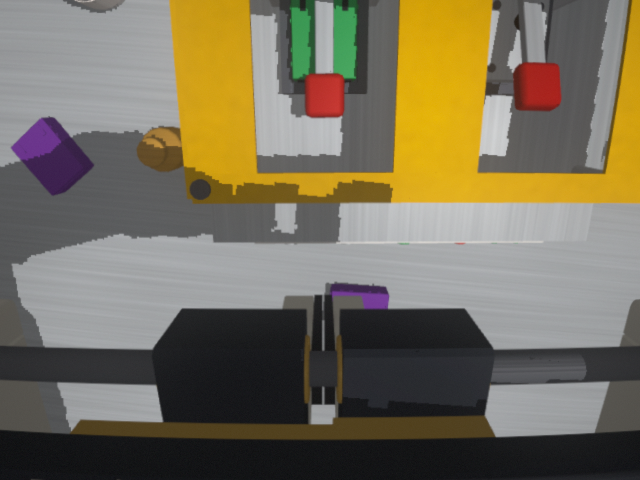

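Run:
```python
from h import *
from fit import pts
c=snap('wrist','w7.png'); hsv=cv2.cvtColor(c['image'],cv2.COLOR_RGB2HSV)
m=((hsv[...,0]<8)|(hsv[...,0]>172))&(hsv[...,1]>150)&(hsv[...,2]>50)
a=np.radians(5.8)
for p in((.5303,-.0443),(.5487,-.1718)):
    R=pts(c,m); d=(R[:,:2]-p)@np.array([[np.cos(a),-np.sin(a)],[np.sin(a),np.cos(a)]])
    k=(abs(d[:,0])<.009)&(abs(d[:,1])<.009)&(R[:,2]>.09)
    A=np.c_[d[k],np.ones(k.sum())]; s=np.linalg.lstsq(A,R[k,2],rcond=None)[0]; print(k.sum(),s, 'lever angle ~',.38+np.arctan(s[0]))
g=cv2.inRange(hsv,(18,150,80),(32,255,255))>0; P=pts(c,g); P=P[(abs(P[:,2]-.142)<.01)]
print(np.linalg.lstsq(np.c_[P[:,:2],np.ones(len(P))],P[:,2],rcond=None)[0],np.median(P[:,2]))
```

```text
785 [-0.00786008 -0.00614501  0.10323843] lever angle ~ 0.3721400842038625
914 [-0.35151953 -0.02428922  0.12960816] lever angle ~ 0.04197211668060313
[-0.00147007 -0.00116424  0.14317328] 0.1425159179433284
```

Force, tip height and paddle slope (about 0.372 rad) all say the pad is seated, but the margin over 0.365 is thin. There is time for a firmer second press along the same path.

>>> step_arm --pt "0 0.05 0 0 0" --pt "0 0.1 0 0 0" --pt "0 0.1 0 0 0" --pt "0 0.1 0 0.05 0" --pt "0 0.1 0 0.08 0"

```text
time_s: 9.75
tcp_pos: [0.5327, -0.0434, 0.1587]
eef_rot: [-180.0, 0.1, 5.8]
contact_force: [-0.5, 0.9, 0.1]
gripper_width: 0.0003
```

>>> step_arm --pt "0 0 0 0.025 0" --pt "0 0 0 0.036 0" --pt "0 0 0 0.039 0" --pt "0 0 0 0.04 0" --pt "0 0 0 0.04 0"

```text
time_s: 10.38
tcp_pos: [0.5335, -0.0434, 0.1219]
eef_rot: [180.0, 0.0, 5.8]
contact_force: [-3.0, -0.6, 5.0]
gripper_width: 0.0004
```

>>> step_arm --pt "0 0 0 0.0005 0" --pt "0 0 0 0.001 0" --pt "0 0 0 0.001 0"

```text
time_s: 10.75
tcp_pos: [0.5336, -0.0434, 0.1217]
eef_rot: [180.0, -0.0, 5.8]
contact_force: [-7.3, 1.6, 11.3]
gripper_width: 0.0004
```

>>> step_arm --pt "0 0 0 0.0005 0" --pt "0 0 0 0.001 0" --pt "0 0 0 0.001 0"

```text
time_s: 11.12
tcp_pos: [0.5336, -0.0434, 0.1214]
eef_rot: [180.0, -0.0, 5.8]
contact_force: [-9.7, 1.2, 18.9]
gripper_width: 0.0002
```

>>> step_arm --pt "0 0 0 -0.005 0" --pt "0 0 0 -0.02 0" --pt "0 0 0 -0.05 0" --pt "0 0 0 -0.09 0" --pt "0 0 0 -0.12 0"

```text
time_s: 11.75
tcp_pos: [0.5347, -0.0432, 0.2416]
eef_rot: [180.0, -0.2, 5.8]
contact_force: [0.8, 0.5, -0.8]
gripper_width: -0.0
```

>>> step_arm --pt "0 -0.05 0 0 0" --pt "0 -0.1 0 0 0" --pt "0 -0.1 0 0 0" --pt "0 -0.1 0 0 0"

```text
time_s: 12.25
tcp_pos: [0.4352, -0.0532, 0.24]
eef_rot: [-180.0, -0.2, 5.8]
contact_force: [0.2, 0.2, 0.5]
gripper_width: 0.0006
```

```bash
sed -i "s/6.png/8.png/" chk.py; python3 chk.py
```

```text
top 174 [ 0.5306 -0.0433  0.1015] [0.0989 0.1017 0.1043]
top 106 [ 0.5541 -0.1704  0.1263] [0.123  0.1263 0.13  ]
lever_left_paddle [([0.532, -0.043, 0.1], 0.58)]
lever_right_paddle [([0.554, -0.174, 0.127], 0.85)]
connector [([0.457, 0.204, -0.001], 0.74), ([0.79, 0.19, 0.0], 0.58), ([0.57, -0.045, 0.066], 0.56)]
gauge [([0.582, -0.168, 0.067], 0.92), ([0.529, -0.042, 0.101], 0.39)]
wrist 1623 [ 0.5304 -0.0457  0.1029] [0.101  0.1029 0.1043]
wrist 2102 [ 0.5486 -0.1718  0.1283] [0.1232 0.1285 0.1324]
lever_left_paddle [([0.532, -0.045, 0.104], 0.97)]
lever_right_paddle []
connector [([0.337, -0.097, -0.003], 0.87), ([0.464, 0.201, 0.003], 0.81), ([0.57, -0.04, 0.061], 0.58)]
gauge [([0.579, -0.17, 0.063], 0.89)]
side 0
side 20 [ 0.5476 -0.1701  0.1304] [0.1267 0.131  0.1326]
lever_left_paddle []
lever_right_paddle [([0.554, -0.175, 0.127], 0.59)]
connector [([0.794, 0.19, -0.0], 0.9), ([0.46, 0.204, -0.001], 0.78), ([0.336, -0.098, -0.004], 0.75)]
gauge [([0.587, -0.168, 0.064], 0.5)]
[ 0.43459789 -0.05329821  0.23855026]
```

View pics/top8.png

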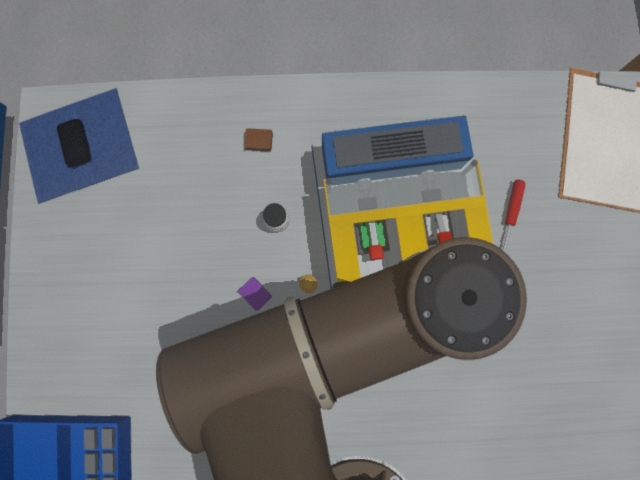

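The paddle didn't move under 19 N, so the pad is seated. Left lever is level, right lever is up, and nothing else has moved (jar ~275,215, weight ~308,284, screwdriver ~512,210).

```bash
python3 -c "
from h import *
print(workorder.close_job())"
```

```text
the job is handed in; nothing more can be done
None
```

I pressed the left station's red lever, the one over the green connector, down onto the connector through its guard window. I then drew the arm back out and handed the job in; no verdict was reported.

- **Press:** the closed fingers went in centred on the paddle. I pressed once to about 12 N and once more to about 19 N. The fingertips stopped both times at about 102.5 mm, where the listing puts the seated paddle at 103 mm.
- **Left lever:** after the second press the paddle stayed level, with its top at about 101.5–103 mm. Its slope, measured only after the first press, gave about 0.372 rad. That is only just above the 0.365 limit and within the camera's error, so I relied mainly on the force and tip height. The side camera could not see this paddle.
- **Gauge's lever:** it is still raised at about 0.04 rad.
- **Everything else:** the connector and gauge read the same to within about 5 mm, which is the networks' noise. The jar, weight and screwdriver look unmoved in the last top picture. I saw no sign of contact with the guard: forces were near zero on the way in and again once back out.

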